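# Clear the magnifier and weigh a carton

## Task

The magnifier on its swing arm is in the way above the bench scale: first swing it aside, all the way to its stop, and leave it there. Then set the long narrow carton down on the middle of the scale's platform, upright as it stands now and without dropping it, and let go. Leave the flat carton and the tape dispenser where they are.

Things in the scene. Friction and masses are not known exactly. Their poses are not given: they have to be found in the camera images.
- lens_arm (a joint): angle of the magnifier's swing arm about its upright hinge, rad: 0 = aside, against its stop; grows counter-clockwise seen from above, up to 1.75; at the start it is 1.1 to 1.5, with the lens over the scale. The hinge is stiff (about 0.3 N m) and the arm stays where it is left
- lens_hinge (a point): point on the arm's upright hinge axis, 195 mm above the bench, on top of a 30 mm post with a 130 mm round foot. Its own -x axis points along the arm towards the lens and turns with it. The hinge cap is 48 mm across and reaches up to 207 mm; nothing of the stand is higher
- lens_grip (a point): point to grip on the arm's upright black round handle: 26 mm diameter, standing on the arm from 197 to 272 mm above the bench, 150 mm from the hinge axis; this point lies on its axis at 247 mm
- lens_center (a point): centre of the round magnifier head at the arm's end, 240 mm from the hinge axis: 120 mm diameter, 24 mm thick, its underside 175 mm above the bench. The white arm is 24 mm wide and 16 mm thick
- platform (a point): centre of the top of the scale's square steel platform, 200 x 200 mm, 45 mm above the bench; its axes run along the sides. The fixed grey scale has a 33 mm high display box that reaches 153 mm from the centre on its -x side
- carton: the carton to weigh: long, narrow, plain cardboard box with a pale tape strip along its top, 130 mm (own x) x 55 mm (own y) x 70 mm high, about 0.3 kg, loose; origin at the centre of its underside, z up
- flat_carton: a bystander: square, flat cardboard carton 120 x 100 x 45 mm, loose
- tape_gun: a bystander: hand tape dispenser with a yellow handle, about 220 x 70 x 92 mm, loose; origin under the front end of the handle
There are look-alikes about, which are no part of the job. Leave any green or pink look-alike of the carton alone.

How it is judged:
On the way, in this order (a step that is already met when the one before it is completed fails the run):
1. the magnifier is swung aside to its stop, the carton not yet on the scale (value of joint lens_arm below 0.12 rad and not (horizontal distance between carton and platform below 0.045 m and z of carton in the frame of platform between -0.006 and 0.006 m and angle between carton's own z axis and vertical below 0.1 rad)), for 0.2 s.
2. the carton stands on the middle of the platform (horizontal distance between carton and platform below 0.045 m and z of carton in the frame of platform between -0.006 and 0.006 m and angle between carton's own z axis and vertical below 0.1 rad), for 0.2 s.
At the end, for the whole second after the job is handed in: The swing arm rests within 0.12 rad (7 degrees) of its stop; the carton stands upright (within 0.1 rad) and at rest on the platform, its centre within 45 mm of the platform's centre, any way round; it is released (all of step 2 and value of joint lens_arm below 0.12 rad and linear speed of carton below 0.02 m/s and velocity of joint lens_arm between -0.05 and 0.05 rad/s); the robot touches nothing.
It fails at once if the carton is let go more than 15 mm above the platform (horizontal distance between carton and platform below 0.12 m and z of carton in the frame of platform above 0.015 m and angle between carton's own z axis and vertical below 0.3 rad and contact force between the fingers and carton below 0.2 N).
It fails at once if the flat carton or the tape dispenser is moved by more than 40 mm (distance of any of flat_carton, tape_gun from where it was at the start of the episode above 0.04 m).
It also fails if it takes over 61 s, if anything falls off the work surface, if the arm or the gripper's body presses on something with over 40 N, if the wrist force passes 120 N, or if a joint passes its speed limit or range.

## Robot

A 6-joint arm with a two-finger parallel gripper is mounted at the origin on the work surface. World frame = base frame: x ahead of the robot, y to its left, z up, the work surface at z = 0. Lengths are in m, angles in rad, forces in N, time in s.
With the tool pointing down it reaches from about 0.225 to 0.875 m from the base axis. Payload 3.4 kg.
Tool frame: the origin (TCP) lies where the fingers leave the gripper's body, on its centre line; the fingertips stand 73 mm ahead of it and the grasp point (between the pads) lies 54 mm ahead of it (manip.pinch_z is the distance from the TCP to the grasp point, in m); z points along the fingers, y is the line along which they close (so a half turn about z gives the same grasp; the last joint's range is limited). The gripper opens to 85 mm and grips with 20 to 120 N. Pads are 22 mm wide; open, the fingers measure 114 mm over their backs; the gripper's body (76 mm by 85 mm) begins 54 mm behind the grasp point. The pads swing forward as they close: fully open they stand 13 mm farther back than shut.
Start: joints at [-1.371, 0.276, 1.505, -0, 1.361, -0.121], TCP at [0.181, -0.546, 0.304] pointing down, gripper open.
Joint ranges: [-2.89, 2.89], [-0.75, 2.08], [0.22, 2.7], [-1.18, 4.32], [0.11, 2.71], [-2.7, 2.7]. Speed limits (rad/s): [2.57, 2.57, 3.14, 3.14, 3.14, 3.14].

## Interface

Orientations are given as a unit quaternion [w, x, y, z].
In Python, from rig import readout, imaging, manip gives the robot as it stands. The module is installed in compiled form; this text tells all that it offers.
- The arm moves only by the tool servo_tool, never from a script. Its argument "moves" is a list of rows, each an object with "dp": the shift along the tool's x, y, z in units of 0.2 m (1.0 is 0.2 m), a list of three; "delta_rot": the turn, a rotation vector about the tool's x, y, z in units of 0.1 rad (1.0 is 0.1 rad), a list of three; "fingers": the opening, from 0 (shut) to 1 (fully open). In form: [{"dp": [dx, dy, dz], "delta_rot": [wx, wy, wz], "fingers": fingers}, ...]. A call has 1 to 5 rows; each row shifts and turns the commanded pose from where the row before left it, along the tool's axes as they then stand; what a row does not reach is not made up. A row lasts 1/10 s, in which the tool goes at most 50 mm and 8.59 degrees, less where a joint would pass 70% of its speed; a pose out of reach is approached as far as the arm can. A call with a number of a shift or a turn outside -1 to 1 is refused whole. A call with a gripper value outside its range is refused whole. The fingers move at their own pace and stop on an object; "force" is the grip in N (left out, the last holds). Time passes only in rows, so rows that do not move let the fingers close. It gives the time, the measured TCP pose, the force, the opening and the grip force at its end, in the units of the state.
- readout.get_state(): the state, without advancing time (a new reading comes with each control period).
- imaging.get_image(name): name is "side" or "top"; returns (picture, depth): 384x512x3 uint8, red, green, blue; 384x512 float32, m along the optical axis (not along the pixel's ray), 0 where there is no reading.
- imaging.calibration(name): a dict with "intrinsics" (3x3 intrinsics, pixels), "R" (3x3) and "t" (3): a world point X has camera coordinates R X + t. Camera axes: x right, y down, z forward; pixel columns grow to the right and rows downward; lengths in m; the calibration is good to about 2 mm. A picture is of the moment at which its call begins. calibration takes no time and is no camera call.
- manip.sign_off(): hands the job in; it is judged then, once.
The state is a dict: "clock": time; "qpos": joint angles; "qd": joint speeds; "effort": joint torques, N m; "position": TCP position; "ee_rot": TCP orientation; "contact_force": force on the tool from outside, world axes, zero at the start; "moment": the same for the moment, N m; "width": finger opening in m; "gripper_force": force on a finger pad.
Only numpy, scipy, OpenCV 4.12 (cv2) and the standard library are available. Lean on these libraries where they do the work, as an engineer would, in place of code of your own. Each camera call takes 0.05 s, during which the arm holds its last target. There are 200 camera calls.

## Working session

There is one attempt and no reset: what is moved stays moved. The work goes in short steps, Python scripts to look and compute and a tool call to move; the robot and the scene stay as the last step left them, time stands still between calls to the robot, and variables do not carry over. Pictures are saved under pics/ and viewed, at most 10 in all, crops included, and the job is handed in when it is done.

Besides the shell and the picture viewer there is one more tool, called after "Call:" as name(argument=value, ...) on one line, values as JSON. servo_tool: Moves the arm, as the interface text tells. Its arguments: {"type":"object","properties":{"moves":{"type":"array"},"force":{"type":"number"}},"required":["moves"]}

```bash
mkdir -p pics; cat > h.py <<'E'
import numpy as np, cv2
from rig import readout, imaging, manip
def cloud(n,d):
    c=imaging.calibration(n);K,R,t=map(np.array,(c["intrinsics"],c["R"],c["t"]))
    v,u=np.mgrid[:384,:512]
    P=np.stack([(u-K[0,2])/K[0,0]*d,(v-K[1,2])/K[1,1]*d,d],-1)
    return (P-t.ravel())@R
E
python3 - <<'E'
from h import *
for n in("top","side"):
    p,d=imaging.get_image(n);cv2.imwrite(f"pics/{n}0.png",p[...,::-1]);np.savez(f"{n}0.npz",p=p,d=d)
s=readout.get_state();print(s)
E
```

```text
{'clock': 0.1, 'qpos': array([-1.37097809e+00,  2.76546762e-01,  1.50599667e+00,  5.89572228e-06,
        1.36075565e+00, -1.21004573e-01]), 'qd': array([-7.09884355e-04, -5.32788615e-04, -4.12956062e-03,  7.65455107e-04,
        2.01317657e-05, -1.11076594e-05]), 'effort': array([ 1.47954299e-03, -4.17699659e+01, -2.46405172e+01, -1.35975506e-04,
        5.83347413e-03, -2.94148769e-06]), 'position': array([ 0.18124667, -0.54530714,  0.30312151]), 'ee_rot': array([-8.52663530e-04,  9.87161395e-01,  1.59723675e-01, -3.07333827e-05]), 'contact_force': array([0.4618868 , 0.62275158, 0.56018905]), 'moment': array([ 0.03317618, -0.01568492,  0.00214335]), 'gripper_force': 0.0, 'width': 0.08522416506930178}
```

View pics/top0.png

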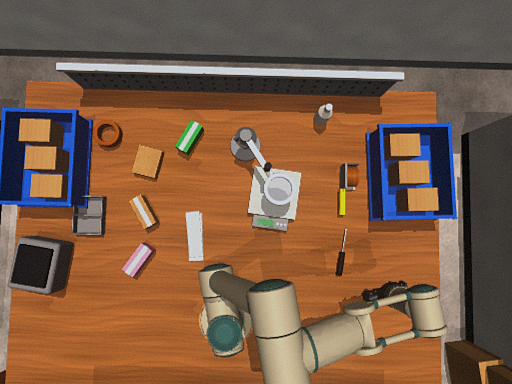

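View pics/side0.png

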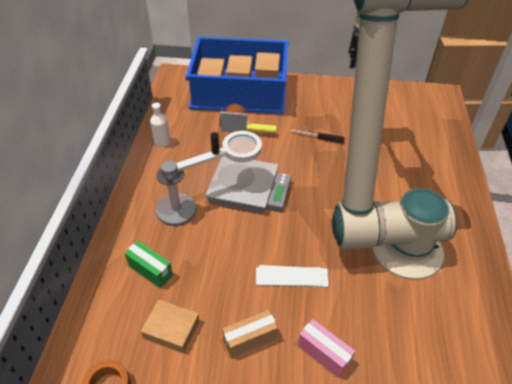

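The top view shows the tan carton with its pale strip at (143,211), the flat carton at (148,161), the hinge at about (245,135), the lens at (278,189) and the scale at (274,195). The tape dispenser is at (345,190). Green (189,137) and pink (138,260) look-alikes are also there. The side view shows the black handle at (214,143).

```bash
cat > m.py <<'E'
from h import *
import sys
def rect(Q,name):
    r=cv2.minAreaRect((Q[:,:2]*1000).astype(np.float32));print(name,len(Q),"c",np.round(r[0],1),"size",np.round(r[1],1),"ang",round(r[2],1),"z",np.round(np.median(Q[:,2]),3), "mean",np.round(Q.mean(0),3))
D={n:np.load(f"{n}0.npz") for n in("top","side")}
def box(n,u0,u1,v0,v1):
    m=np.zeros((384,512),bool);m[v0:v1,u0:u1]=1;return m
P={n:cloud(n,D[n]["d"]) for n in D}
t=P["top"];s=P["side"]
z=t[...,2]
b=box("top",120,165,185,240)
rect(t[b&(z>.06)&(z<.08)],"carton top")
rect(t[box("top",240,310,155,240)&(abs(z-.045)<.006)],"platform")
rect(t[box("top",225,310,120,220)&(abs(z-.199)<.006)],"lens+")
rect(t[box("top",225,300,120,220)&(abs(z-.191)<.004)],"arm")
rect(t[box("top",225,262,120,160)&(abs(z-.207)<.005)],"cap")
rect(t[box("top",225,300,120,220)&(z>.225)&(z<.29)],"handle top")
rect(t[box("top",120,175,140,185)&(abs(z-.045)<.01)],"flat")
zs=s[...,2]
rect(s[box("side",205,222,128,160)&(zs>.21)&(zs<.29)],"handle side")
rect(s[box("side",150,190,155,190)&(abs(zs-.207)<.004)],"cap side")
rect(s[box("side",200,270,125,165)&(abs(zs-.199)<.006)],"lens side")
rect(s[box("side",200,290,150,215)&(abs(zs-.045)<.004)],"plat side")
rect(s[box("side",210,290,305,360)&(abs(zs-.07)<.006)],"carton side")
q=t[box("top",330,365,155,225)&(z>.015)];rect(q,"tape")
E
python3 m.py
```

```text
carton top 447 c [434.6 353.3] size [132.6  56.9] ang 31.7 z 0.071 mean [0.434 0.352 0.071]
platform 1294 c [ 502.9 -183.6] size [200.2 250.6] ang 82.8 z 0.046 mean [ 0.509 -0.176  0.046]
lens+ 694 c [ 602.5 -122.9] size [320.2 119.7] ang 43.3 z 0.199 mean [ 0.58  -0.158  0.199]
arm 441 c [ 614.3 -146.2] size [299.9 120.7] ang 28.9 z 0.191 mean [ 0.541 -0.185  0.191]
cap 129 c [698.2 -87.5] size [127.9  43.5] ang 42.0 z 0.207 mean [ 0.72  -0.065  0.207]
handle top 51 c [ 602.9 -142.7] size [25.2 22.8] ang 86.9 z 0.272 mean [ 0.602 -0.142  0.267]
flat 692 c [645.9 350.1] size [102.2 119.8] ang 77.2 z 0.046 mean [0.645 0.349 0.046]
handle side 164 c [ 607.8 -140.3] size [26.2 25.4] ang 58.9 z 0.25 mean [ 0.607 -0.136  0.248]
cap side 136 c [733.9 -59.7] size [44.6 46.3] ang 71.5 z 0.206 mean [ 0.733 -0.06   0.206]
lens side 592 c [ 568.7 -185.3] size [191.6 126.9] ang 13.2 z 0.198 mean [ 0.552 -0.177  0.198]
plat side 2140 c [ 517.3 -183.7] size [205.  230.5] ang 82.7 z 0.045 mean [ 0.531 -0.177  0.045]
carton side 1065 c [438.  352.6] size [131.9  58.4] ang 30.8 z 0.07 mean [0.439 0.354 0.069]
tape 615 c [ 462.9 -336. ] size [182.9 535.9] ang 31.9 z 0.066 mean [ 0.566 -0.472  0.113]
```

```bash
cat > go.py <<'E'
# usage: go.py x y z psi_deg  -> remaining turn and shift (after turn) in move units
from h import *
from scipy.spatial.transform import Rotation as Ro
import sys
x,y,z,ps=map(float,sys.argv[1:5]); s=readout.get_state()
q=s["ee_rot"];R=Ro.from_quat(np.r_[q[1:],q[0]])
a=np.radians(ps);T=Ro.from_matrix(np.array([[np.cos(a),np.sin(a),0],[np.sin(a),-np.cos(a),0],[0,0,-1]]))
print("t",s["clock"],"turn units",np.round((R.inv()*T).as_rotvec()*10,2),"shift units",np.round(T.inv().apply(np.array([x,y,z])-s["position"])/.2,3))
print("pos",s["position"].round(4),"q",s["qpos"].round(2),"w",s["width"].round(4),"F",s["contact_force"].round(1))
E
```

Call:
servo_tool(moves=[{"dp":[0,0,-0.2],"delta_rot":[0,0,-0.7],"fingers":1},{"dp":[0,0,-0.15],"delta_rot":[0,0,-1],"fingers":1},{"dp":[0,0,0],"delta_rot":[0,0,-1],"fingers":1},{"dp":[0.2,-0.03,0],"delta_rot":[0,0,0],"fingers":1},{"dp":[0.24,-0.04,0],"delta_rot":[0,0,0],"fingers":1}])

```text
clock: 0.6
position: [0.2463, -0.4855, 0.3733]
ee_rot: [-0.0, 0.957, 0.289, -0.0]
contact_force: [0.6, -0.0, -0.3]
width: 0.0856
gripper_force: 0.0
```

Call:
servo_tool(moves=[{"dp":[0.24,-0.04,0],"delta_rot":[0,0,0],"fingers":1},{"dp":[0.24,-0.04,0],"delta_rot":[0,0,0],"fingers":1},{"dp":[0.24,-0.04,0],"delta_rot":[0,0,0],"fingers":1},{"dp":[0.24,-0.04,0],"delta_rot":[0,0,0],"fingers":1},{"dp":[0.24,-0.04,0],"delta_rot":[0,0,0],"fingers":1}])

```text
clock: 1.1
position: [0.4246, -0.3164, 0.3736]
ee_rot: [-0.0, 0.957, 0.291, -0.0]
contact_force: [1.7, -0.5, 1.1]
width: 0.0854
gripper_force: 0.0
```

```bash
python3 go.py .605 -.141 .37 33.9
```

```text
t 1.1 turn units [-0.    0.   -0.01] shift units [ 1.238 -0.225  0.018]Traceback (most recent call last):
  File "go.py", line 9, in <module>
    print("pos",s["position"].round(4),"q",s["qpos"].round(2),"w",s["width"].round(4),"F",s["contact_force"].round(1))
                                                                  ^^^^^^^^^^^^^^^^
AttributeError: 'float' object has no attribute 'round'
```

Call:
servo_tool(moves=[{"dp":[0.24,-0.045,0],"delta_rot":[0,0,0],"fingers":1},{"dp":[0.24,-0.045,0],"delta_rot":[0,0,0],"fingers":1},{"dp":[0.24,-0.045,0],"delta_rot":[0,0,0],"fingers":1},{"dp":[0.24,-0.045,0],"delta_rot":[0,0,0],"fingers":1},{"dp":[0.24,-0.045,0],"delta_rot":[0,0,0],"fingers":1}])

```text
clock: 1.6
position: [0.5989, -0.1453, 0.3734]
ee_rot: [-0.0, 0.957, 0.291, -0.0]
contact_force: [-0.1, -0.5, 0.5]
width: 0.0853
gripper_force: 0.0
```

Call:
servo_tool(moves=[{"dp":[0,0,0],"delta_rot":[0,0,0],"fingers":1},{"dp":[0,0,0],"delta_rot":[0,0,0],"fingers":1}])

```text
clock: 1.8
position: [0.5983, -0.1461, 0.3728]
ee_rot: [-0.0, 0.956, 0.292, -0.001]
contact_force: [-0.0, 0.4, -1.1]
width: 0.0855
gripper_force: 0.0
```

```bash
sed -i 's/s\["width"\].round(4)/round(s["width"],4)/' go.py; python3 go.py .605 -.141 .297 33.9
```

```text
t 1.8 turn units [-0.01  0.02  0.02] shift units [ 0.042 -0.002  0.379]
pos [ 0.5983 -0.1461  0.3728] q [-0.35  0.31  1.29 -0.    1.55  0.63] w 0.0855 F [-0.   0.4 -1.1]
```

Call:
servo_tool(moves=[{"dp":[0.04,0,0.1],"delta_rot":[0,0,0],"fingers":1},{"dp":[0,0,0.14],"delta_rot":[0,0,0],"fingers":1},{"dp":[0,0,0.14],"delta_rot":[0,0,0],"fingers":1},{"dp":[0,0,0],"delta_rot":[0,0,0],"fingers":1}])

```text
clock: 2.2
position: [0.6014, -0.1433, 0.2938]
ee_rot: [-0.003, 0.957, 0.29, -0.004]
contact_force: [-0.2, -0.1, -0.3]
width: 0.0858
gripper_force: 0.0
```

Call:
servo_tool(moves=[{"dp":[0,0,0],"delta_rot":[0,0,0],"fingers":0.2},{"dp":[0,0,0],"delta_rot":[0,0,0],"fingers":0.2},{"dp":[0,0,0],"delta_rot":[0,0,0],"fingers":0.2},{"dp":[0,0,0],"delta_rot":[0,0,0],"fingers":0.2},{"dp":[0,0,0],"delta_rot":[0,0,0],"fingers":0.2}], force=30)

```text
clock: 2.7
position: [0.6051, -0.1433, 0.2995]
ee_rot: [0.001, 0.957, 0.291, 0.001]
contact_force: [0.4, -1.4, 4.7]
width: 0.0256
gripper_force: 29.6
```

Call:
servo_tool(moves=[{"dp":[0.002,-0.04,0],"delta_rot":[0,0,0.5],"fingers":0.2},{"dp":[0.003,-0.06,0],"delta_rot":[0,0,0.8],"fingers":0.2},{"dp":[0.003,-0.06,0],"delta_rot":[0,0,0.8],"fingers":0.2},{"dp":[0.003,-0.06,0],"delta_rot":[0,0,0.8],"fingers":0.2},{"dp":[0.003,-0.06,0],"delta_rot":[0,0,0.8],"fingers":0.2}])

```text
clock: 3.2
position: [0.5839, -0.0917, 0.2995]
ee_rot: [0.002, 0.994, 0.109, 0.002]
contact_force: [2.3, -2.1, 4.0]
width: 0.0251
gripper_force: 29.8
```

```bash
cat > st.py <<'E'
from h import *
s=readout.get_state();p=s["position"];d=p[:2]-[.731,-.0575]
print(s["clock"],"r",np.hypot(*d).round(4),"ang",np.degrees(np.arctan2(d[1],d[0]))%360,"F",s["contact_force"].round(1),s["moment"].round(2),"q",s["qpos"].round(2),"g",round(s["gripper_force"],1))
E
python3 st.py; python3 go.py .605 -.141 .3 12.7
```

```text
3.2 r 0.151 ang 193.0855814291582 F [ 2.3 -2.1  4. ] [-0.26 -0.23  0.1 ] q [-0.27  0.3   1.48 -0.    1.36  1.08] g 29.8
t 3.2 turn units [ 0.04 -0.04 -0.04] shift units [ 0.048  0.264 -0.002]
pos [ 0.5839 -0.0917  0.2995] q [-0.27  0.3   1.48 -0.    1.36  1.08] w 0.0251 F [ 2.3 -2.1  4. ]
```

Working well; continue the arc.

Call:
servo_tool(moves=[{"dp":[0.003,-0.06,0],"delta_rot":[0,0,0.8],"fingers":0.2},{"dp":[0.003,-0.06,0],"delta_rot":[0,0,0.8],"fingers":0.2},{"dp":[0.003,-0.06,0],"delta_rot":[0,0,0.8],"fingers":0.2},{"dp":[0.003,-0.06,0],"delta_rot":[0,0,0.8],"fingers":0.2},{"dp":[0.003,-0.06,0],"delta_rot":[0,0,0.8],"fingers":0.2}])

```text
clock: 3.7
position: [0.5836, -0.0318, 0.2995]
ee_rot: [0.001, 0.996, -0.091, 0.002]
contact_force: [2.6, -2.1, 3.2]
width: 0.0251
gripper_force: 29.7
```

Call:
servo_tool(moves=[{"dp":[0.002,-0.04,0],"delta_rot":[0,0,0.5],"fingers":0.2},{"dp":[0.002,-0.04,0],"delta_rot":[0,0,0.5],"fingers":0.2},{"dp":[0.002,-0.04,0],"delta_rot":[0,0,0.5],"fingers":0.2}])

```text
clock: 4.0
position: [0.5899, -0.0091, 0.2995]
ee_rot: [0.001, 0.986, -0.165, 0.002]
contact_force: [0.9, -3.4, 4.7]
width: 0.0254
gripper_force: 29.8
```

```bash
python3 st.py
```

```text
4.0 r 0.1492 ang 161.0794184566453 F [ 0.9 -3.4  4.7] [-0.56  0.   -0.08] q [-0.13  0.3   1.48 -0.    1.36  1.77] g 29.8
```

Call:
servo_tool(moves=[{"dp":[0.001,-0.03,0],"delta_rot":[0,0,0.4],"fingers":0.2},{"dp":[0.001,-0.03,0],"delta_rot":[0,0,0.4],"fingers":0.2},{"dp":[0.001,-0.03,0],"delta_rot":[0,0,0.4],"fingers":0.2},{"dp":[0.001,-0.03,0],"delta_rot":[0,0,0.4],"fingers":0.2}])

```text
clock: 4.4
position: [0.5998, 0.0127, 0.2995]
ee_rot: [0.001, 0.97, -0.243, 0.002]
contact_force: [0.6, -3.3, 4.3]
width: 0.0251
gripper_force: 29.8
```

```bash
python3 st.py
```

```text
4.4 r 0.1488 ang 151.86776935584558 F [ 0.6 -3.3  4.3] [-0.53  0.04 -0.02] q [-0.09  0.31  1.46 -0.    1.36  1.97] g 29.8
```

Call:
servo_tool(moves=[{"dp":[0,-0.03,0],"delta_rot":[0,0,0.4],"fingers":0.2},{"dp":[0,-0.03,0],"delta_rot":[0,0,0.4],"fingers":0.2},{"dp":[0,-0.03,0],"delta_rot":[0,0,0.4],"fingers":0.2}])

```text
clock: 4.7
position: [0.6093, 0.0279, 0.2995]
ee_rot: [0.001, 0.954, -0.3, 0.003]
contact_force: [3.0, -4.0, 4.5]
width: 0.0253
gripper_force: 29.7
```

```bash
python3 st.py
```

```text
4.7 r 0.1487 ang 144.9405909027784 F [ 3.  -4.   4.5] [-0.77 -0.17  0.1 ] q [-0.07  0.33  1.44 -0.    1.37  2.12] g 29.7
```

Call:
servo_tool(moves=[{"dp":[0.001,-0.025,0],"delta_rot":[0,0,0.33],"fingers":0.2},{"dp":[0.001,-0.025,0],"delta_rot":[0,0,0.33],"fingers":0.2}])

```text
clock: 4.9
position: [0.6154, 0.0358, 0.2996]
ee_rot: [0.001, 0.943, -0.332, 0.003]
contact_force: [2.3, -4.6, 5.1]
width: 0.0258
gripper_force: 29.7
```

```bash
python3 st.py
```

```text
4.9 r 0.1485 ang 141.10207997724456 F [ 2.3 -4.6  5.1] [-0.68 -0.02  0.11] q [-0.05  0.34  1.42 -0.    1.38  2.19] g 29.7
```

Call:
servo_tool(moves=[{"dp":[0.001,-0.025,0],"delta_rot":[0,0,0.33],"fingers":0.2},{"dp":[0.001,-0.025,0],"delta_rot":[0,0,0.33],"fingers":0.2}])

```text
clock: 5.1
position: [0.622, 0.0432, 0.2996]
ee_rot: [0.001, 0.932, -0.363, 0.002]
contact_force: [1.7, -4.3, 4.0]
width: 0.0255
gripper_force: 29.7
```

```bash
python3 st.py
```

```text
5.1 r 0.1484 ang 137.27893590607 F [ 1.7 -4.3  4. ] [-0.62 -0.01  0.12] q [-0.04  0.35  1.41 -0.    1.38  2.27] g 29.7
```

Call:
servo_tool(moves=[{"dp":[0,-0.025,0],"delta_rot":[0,0,0.3],"fingers":0.2},{"dp":[0,-0.025,0],"delta_rot":[0,0,0.3],"fingers":0.2}])

```text
clock: 5.3
position: [0.6262, 0.0472, 0.2995]
ee_rot: [0.006, 0.921, -0.39, 0.001]
contact_force: [-11.5, -19.8, 9.0]
width: 0.0254
gripper_force: 32.7
```

```bash
python3 st.py
```

```text
5.3 r 0.1481 ang 135.04255829844035 F [-11.5 -19.8   9. ] [-2.47  1.29  0.32] q [-0.03  0.36  1.39 -0.01  1.39  2.34] g 32.7
```

Call:
servo_tool(moves=[{"dp":[0,-0.025,0],"delta_rot":[0,0,0.3],"fingers":0.2}])

```text
clock: 5.4
position: [0.6269, 0.0473, 0.2993]
ee_rot: [0.011, 0.915, -0.404, -0.001]
contact_force: [-18.7, -28.4, 11.7]
width: 0.0254
gripper_force: 38.7
```

```bash
python3 st.py
```

```text
5.4 r 0.1477 ang 134.79440574278118 F [-18.7 -28.4  11.7] [-3.54  2.27  0.2 ] q [-0.03  0.36  1.38 -0.02  1.4   2.38] g 38.7
```

Call:
servo_tool(moves=[{"dp":[0,0.035,0],"delta_rot":[0,0,0],"fingers":0.2},{"dp":[0,0,0],"delta_rot":[0,0,0],"fingers":0.2}])

```text
clock: 5.6
position: [0.626, 0.0467, 0.2992]
ee_rot: [0.003, 0.915, -0.404, 0.002]
contact_force: [-0.5, -8.7, 4.4]
width: 0.0254
gripper_force: 30.7
```

```bash
python3 st.py
```

```text
5.6 r 0.1479 ang 135.2203184975501 F [-0.5 -8.7  4.4] [-1.59  0.23 -0.04] q [-0.03  0.36  1.39 -0.01  1.39  2.37] g 30.7
```

Call:
servo_tool(moves=[{"dp":[0,0,0],"delta_rot":[0,0,0],"fingers":1},{"dp":[0,0,0],"delta_rot":[0,0,0],"fingers":1},{"dp":[0,0,0],"delta_rot":[0,0,0],"fingers":1},{"dp":[0,0,0],"delta_rot":[0,0,0],"fingers":1},{"dp":[0,0,-0.1],"delta_rot":[0,0,0],"fingers":1}])

```text
clock: 6.1
position: [0.6247, 0.0508, 0.315]
ee_rot: [0.001, 0.915, -0.404, -0.003]
contact_force: [0.3, -0.2, -0.2]
width: 0.0853
gripper_force: 0.0
```

Call:
servo_tool(moves=[{"dp":[0,0,-0.2],"delta_rot":[0,0,0],"fingers":1},{"dp":[0,0,-0.2],"delta_rot":[0,0,0],"fingers":1},{"dp":[-0.1,0,0],"delta_rot":[0,0,0],"fingers":1},{"dp":[-0.2,0,0],"delta_rot":[0,0,-1],"fingers":1}])

```text
clock: 6.5
position: [0.587, 0.0941, 0.3984]
ee_rot: [-0.0, 0.934, -0.358, 0.002]
contact_force: [-0.3, 1.5, -0.9]
width: 0.0853
gripper_force: 0.0
```

```bash
python3 go.py .436 .353 .25 31.3; python3 - <<'E'
from h import *
for n in("top","side"):
    p,d=imaging.get_image(n);cv2.imwrite(f"pics/{n}1.png",p[...,::-1]);np.savez(f"{n}1.npz",p=p,d=d)
E
```

```text
t 6.5 turn units [  0.    -0.04 -12.78] shift units [ 0.027 -1.498  0.742]
pos [0.587  0.0941 0.3984] q [ 0.04  0.27  1.29 -0.    1.58  2.34] w 0.0853 F [-0.3  1.5 -0.9]
```

View pics/top1.png

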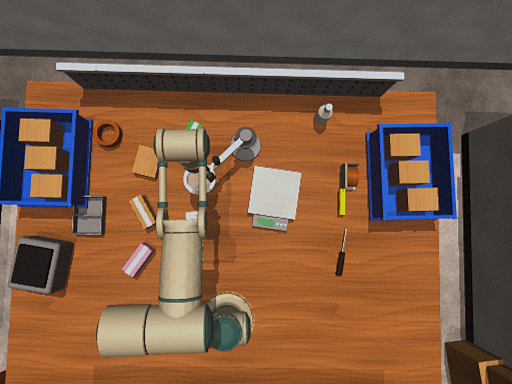

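View pics/side1.png

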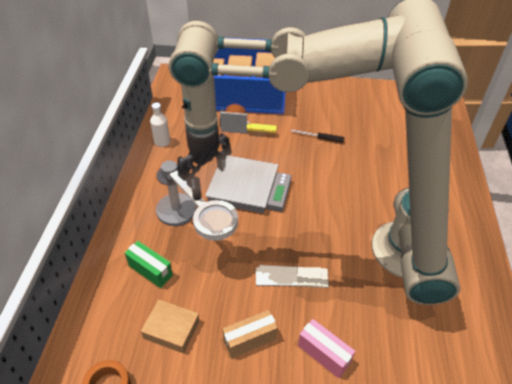

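The lens is now aside at (200,182) in the top view, and the platform is clear at (274,193). The carton at (143,211) is undisturbed.

```bash
python3 - <<'E'
from h import *
for n,b,cb in(("top",(235,315,150,240),(125,165,185,240)),("side",(200,295,150,215),(215,285,305,360))):
    D=np.load(n+"1.npz");P=cloud(n,D["d"]);p=D["p"].astype(int);z=P[...,2]
    m=np.zeros(z.shape,bool);m[b[2]:b[3],b[0]:b[1]]=1
    sat=p.max(-1)-p.min(-1)
    for nm,k in(("all",m&(z>.02)&(z<.07)),("z>.040",m&(z>.040)&(z<.05)),("grey",m&(z>.040)&(z<.05)&(sat<25)&(p.mean(-1)>150))):
        Q=P[k];r=cv2.minAreaRect((Q[:,:2]*1000).astype(np.float32));print(n,nm,len(Q),np.round(r[0],1),np.round(r[1],1),round(r[2],1))
    m[:]=0;m[cb[2]:cb[3],cb[0]:cb[1]]=1;Q=P[m&(z>.062)&(z<.08)];r=cv2.minAreaRect((Q[:,:2]*1000).astype(np.float32));print("carton",np.round(r[0],1),np.round(r[1],1),round(r[2],1))
E
```

```text
top all 2788 [ 542.6 -144.5] [286.4 324.2] 83.2
top z>.040 1894 [ 504.4 -183.7] [200.  248.1] 82.8
top grey 1828 [ 504.9 -184. ] [197.7 246.3] 82.9
carton [435.3 353. ] [131.5  56.1] 31.4
side all 3264 [ 505.9 -183.8] [207.9 252.3] 83.0
side z>.040 2375 [ 517.5 -185.1] [208.1 228.3] 82.8
side grey 2266 [ 516.8 -181.8] [201.9 226. ] 82.8
carton [438.1 351.8] [132.9  59.4] 30.5
```

Call:
servo_tool(moves=[{"dp":[-0.06,-0.22,0],"delta_rot":[0,0,-1],"fingers":1},{"dp":[-0.03,-0.23,0],"delta_rot":[0,0,-1],"fingers":1},{"dp":[0,0,0],"delta_rot":[0,0,-1],"fingers":1},{"dp":[0,0,0],"delta_rot":[0,0,-1],"fingers":1},{"dp":[0,0,0],"delta_rot":[0,0,-1],"fingers":1}])

```text
clock: 7.1
position: [0.6285, 0.1769, 0.3966]
ee_rot: [0.0, 0.994, -0.113, -0.001]
contact_force: [0.0, -1.2, 0.4]
width: 0.0855
gripper_force: 0.0
```

Call:
servo_tool(moves=[{"dp":[0,0,0],"delta_rot":[0,0,-1],"fingers":1},{"dp":[0,0,0],"delta_rot":[0,0,-1],"fingers":1},{"dp":[0,0,0],"delta_rot":[0,0,-1],"fingers":1},{"dp":[0,0,0],"delta_rot":[0,0,-1],"fingers":1},{"dp":[0,0,0],"delta_rot":[0,0,-1],"fingers":1}])

```text
clock: 7.6
position: [0.6283, 0.1763, 0.3969]
ee_rot: [0.0, 0.991, 0.136, -0.001]
contact_force: [-0.4, -0.3, -0.1]
width: 0.0848
gripper_force: 0.0
```

Call:
servo_tool(moves=[{"dp":[0,0,0],"delta_rot":[0,0,-1],"fingers":1},{"dp":[0,0,0],"delta_rot":[0,0,-1],"fingers":1},{"dp":[0,0,0],"delta_rot":[0,0,-0.7],"fingers":1},{"dp":[0,0,0],"delta_rot":[0,0,0],"fingers":1}])

```text
clock: 8.0
position: [0.6283, 0.1764, 0.397]
ee_rot: [-0.0, 0.964, 0.266, -0.001]
contact_force: [-1.1, -0.7, -0.1]
width: 0.0853
gripper_force: 0.0
```

```bash
python3 go.py .436 .353 .25 31.3
```

```text
t 8.0 turn units [-0.    0.01 -0.08] shift units [-0.363 -1.254  0.735]
pos [0.6283 0.1764 0.397 ] q [ 0.17  0.37  1.15 -0.    1.63  1.2 ] w 0.0853 F [-1.1 -0.7 -0.1]
```

Call:
servo_tool(moves=[{"dp":[-0.06,-0.22,0],"delta_rot":[0,0,0],"fingers":1},{"dp":[-0.06,-0.22,0],"delta_rot":[0,0,0],"fingers":1},{"dp":[-0.06,-0.22,0],"delta_rot":[0,0,0],"fingers":1},{"dp":[-0.06,-0.22,0],"delta_rot":[0,0,0],"fingers":1},{"dp":[-0.06,-0.22,0],"delta_rot":[0,0,0],"fingers":1}])

```text
clock: 8.5
position: [0.4625, 0.3352, 0.3975]
ee_rot: [-0.0, 0.964, 0.265, -0.0]
contact_force: [-0.4, 0.5, 0.2]
width: 0.0855
gripper_force: 0.0
```

Call:
servo_tool(moves=[{"dp":[-0.063,-0.154,0.1],"delta_rot":[0,0,-0.08],"fingers":1},{"dp":[0,0,0.2],"delta_rot":[0,0,0],"fingers":1},{"dp":[0,0,0.2],"delta_rot":[0,0,0],"fingers":1},{"dp":[0,0,0.2],"delta_rot":[0,0,0],"fingers":1},{"dp":[0,0,0],"delta_rot":[0,0,0],"fingers":1}])

```text
clock: 9.0
position: [0.4341, 0.3525, 0.2522]
ee_rot: [0.002, 0.963, 0.269, -0.006]
contact_force: [-1.0, -0.7, 0.1]
width: 0.0856
gripper_force: 0.0
```

```bash
python3 go.py .436 .353 .096 31.3
```

```text
t 9.0 turn units [ 0.    0.13 -0.01] shift units [0.009 0.003 0.781]
pos [0.4341 0.3525 0.2522] q [ 0.56  0.29  1.62 -0.    1.25  1.58] w 0.0856 F [-1.  -0.7  0.1]
```

Call:
servo_tool(moves=[{"dp":[0.008,0,0.2],"delta_rot":[0,0,0],"fingers":1},{"dp":[0,0,0.2],"delta_rot":[0,0,0],"fingers":1},{"dp":[0,0,0.2],"delta_rot":[0,0,0],"fingers":1},{"dp":[0,0,0.17],"delta_rot":[0,0,0],"fingers":1},{"dp":[0,0,0],"delta_rot":[0,0,0],"fingers":1}])

```text
clock: 9.5
position: [0.4375, 0.354, 0.1014]
ee_rot: [0.001, 0.963, 0.269, -0.003]
contact_force: [-0.9, -0.9, -0.1]
width: 0.0855
gripper_force: 0.0
```

Call:
servo_tool(moves=[{"dp":[0,0,0],"delta_rot":[0,0,0],"fingers":0.5},{"dp":[0,0,0],"delta_rot":[0,0,0],"fingers":0.5},{"dp":[0,0,0],"delta_rot":[0,0,0],"fingers":0.5},{"dp":[0,0,0],"delta_rot":[0,0,0],"fingers":0.5},{"dp":[0,0,0],"delta_rot":[0,0,0],"fingers":0.5}], force=40)

```text
clock: 10.0
position: [0.4408, 0.3559, 0.1068]
ee_rot: [-0.001, 0.963, 0.27, 0.003]
contact_force: [0.8, -1.2, 7.2]
width: 0.0549
gripper_force: 44.7
```

```bash
python3 go.py .436 .353 .38 31.3
```

```text
t 10.0 turn units [ 0.01 -0.07  0.01] shift units [-0.028  0.    -1.366]
pos [0.4408 0.3559 0.1068] q [ 0.56  0.44  1.8  -0.    0.9   1.58] w 0.0549 F [ 0.8 -1.2  7.2]
```

Call:
servo_tool(moves=[{"dp":[0,0,-0.1],"delta_rot":[0,0,0],"fingers":0.5},{"dp":[0,0,-0.2],"delta_rot":[0,0,0],"fingers":0.5},{"dp":[0,0,-0.2],"delta_rot":[0,0,0],"fingers":0.5},{"dp":[0,0,-0.2],"delta_rot":[0,0,0],"fingers":0.5},{"dp":[0,0,-0.2],"delta_rot":[0,0,0],"fingers":0.5}])

```text
clock: 10.5
position: [0.4381, 0.3548, 0.2861]
ee_rot: [-0.0, 0.963, 0.27, 0.0]
contact_force: [1.3, 0.8, -4.2]
width: 0.0544
gripper_force: 43.6
```

Call:
servo_tool(moves=[{"dp":[0,0,-0.2],"delta_rot":[0,0,0],"fingers":0.5},{"dp":[0,0,-0.2],"delta_rot":[0,0,0],"fingers":0.5},{"dp":[0,0,-0.1],"delta_rot":[0,0,0],"fingers":0.5},{"dp":[0,0,0],"delta_rot":[0,0,0],"fingers":0.5}])

```text
clock: 10.9
position: [0.4392, 0.3555, 0.3882]
ee_rot: [-0.001, 0.963, 0.27, 0.004]
contact_force: [-0.5, 0.1, -3.9]
width: 0.0544
gripper_force: 43.9
```

```bash
python3 go.py .526 -.187 .38 31.3;python3 - <<'E'
from h import *
p,d=imaging.get_image("side");cv2.imwrite("pics/side2.png",p[...,::-1])
E
```

```text
t 10.9 turn units [-0.   -0.08  0.01] shift units [-1.038  2.543  0.041]
pos [0.4392 0.3555 0.3882] q [0.56 0.22 1.37 0.   1.54 1.58] w 0.0544 F [-0.5  0.1 -3.9]
```

View pics/side2.png

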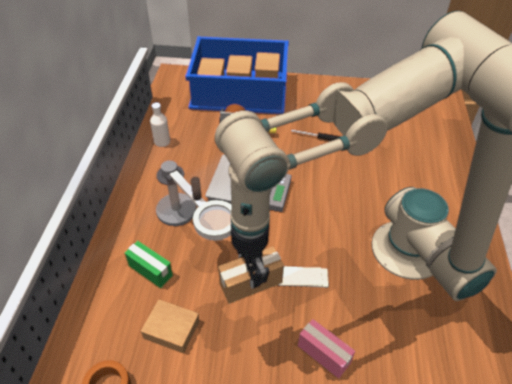

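The carton hangs level in the gripper at (250,275), clear of everything.

Call:
servo_tool(moves=[{"dp":[-0.04,0.1,0],"delta_rot":[0,0,0],"fingers":0.5},{"dp":[-0.08,0.2,0],"delta_rot":[0,0,0],"fingers":0.5},{"dp":[-0.08,0.2,0],"delta_rot":[0,0,0],"fingers":0.5},{"dp":[-0.08,0.2,0],"delta_rot":[0,0,0],"fingers":0.5},{"dp":[-0.08,0.2,0],"delta_rot":[0,0,0],"fingers":0.5}])

```text
clock: 11.45
position: [0.4697, 0.1622, 0.3814]
ee_rot: [-0.0, 0.963, 0.27, -0.002]
contact_force: [1.1, -0.7, -3.0]
width: 0.0546
gripper_force: 43.8
```

Call:
servo_tool(moves=[{"dp":[-0.08,0.2,0],"delta_rot":[0,0,0],"fingers":0.5},{"dp":[-0.08,0.2,0],"delta_rot":[0,0,0],"fingers":0.5},{"dp":[-0.08,0.2,0],"delta_rot":[0,0,0],"fingers":0.5},{"dp":[-0.08,0.2,0],"delta_rot":[0,0,0],"fingers":0.5},{"dp":[-0.08,0.2,0],"delta_rot":[0,0,0],"fingers":0.5}])

```text
clock: 11.95
position: [0.5054, -0.05, 0.3815]
ee_rot: [-0.001, 0.963, 0.27, -0.002]
contact_force: [0.9, 0.2, -2.3]
width: 0.0547
gripper_force: 43.8
```

Call:
servo_tool(moves=[{"dp":[-0.08,0.2,0],"delta_rot":[0,0,0],"fingers":0.5},{"dp":[-0.08,0.2,0],"delta_rot":[0,0,0],"fingers":0.5},{"dp":[-0.04,0.12,0],"delta_rot":[0,0,0],"fingers":0.5},{"dp":[0,0,0],"delta_rot":[0,0,0],"fingers":0.5},{"dp":[0,0,0],"delta_rot":[0,0,0],"fingers":0.5}])

```text
clock: 12.45
position: [0.5256, -0.1582, 0.3815]
ee_rot: [-0.002, 0.963, 0.269, -0.002]
contact_force: [-0.4, 0.3, -2.9]
width: 0.0543
gripper_force: 44.0
```

```bash
python3 go.py .534 -.185 .158 31.3
```

```text
t 12.45 turn units [-0.05  0.02 -0.01] shift units [-0.034  0.136  1.118]
pos [ 0.5256 -0.1582  0.3815] q [-0.42  0.2   1.41  0.    1.53  0.61] w 0.0543 F [-0.4  0.3 -2.9]
```

Call:
servo_tool(moves=[{"dp":[-0.034,0.136,0.1],"delta_rot":[0,0,0],"fingers":0.5},{"dp":[0,0,0.2],"delta_rot":[0,0,0],"fingers":0.5},{"dp":[0,0,0.2],"delta_rot":[0,0,0],"fingers":0.5},{"dp":[0,0,0.2],"delta_rot":[0,0,0],"fingers":0.5},{"dp":[0,0,0.15],"delta_rot":[0,0,0],"fingers":0.5}])

```text
clock: 12.95
position: [0.5329, -0.1826, 0.2107]
ee_rot: [-0.002, 0.963, 0.271, -0.002]
contact_force: [0.8, -0.1, -3.1]
width: 0.0542
gripper_force: 44.0
```

Call:
servo_tool(moves=[{"dp":[0,0,0.1],"delta_rot":[0,0,0],"fingers":0.5},{"dp":[0,0,0.05],"delta_rot":[0,0,0],"fingers":0.5},{"dp":[0,0,0],"delta_rot":[0,0,0],"fingers":0.5},{"dp":[0,0,0],"delta_rot":[0,0,0],"fingers":0.5}])

```text
clock: 13.35
position: [0.5352, -0.1846, 0.1847]
ee_rot: [0.0, 0.963, 0.27, 0.001]
contact_force: [0.5, -0.3, -2.8]
width: 0.0546
gripper_force: 44.0
```

```bash
python3 go.py .534 -.185 .15 31.3; python3 - <<'E'
from h import *
I=[]
for n,b in(("top",(225,325,145,245)),("side",(180,300,110,230))):
    p,d=imaging.get_image(n);P=cloud(n,d)
    I.append(cv2.resize(p[b[2]:b[3],b[0]:b[1],::-1],(400,400)))
    q=p.astype(int);m=np.zeros(d.shape,bool);m[b[2]:b[3],b[0]:b[1]]=1
    m&=(P[...,2]>.06)&(P[...,2]<.15)&(q[...,0]-q[...,2]>30)
    print(n,m.sum(),np.percentile(P[m][:,2],[1,5,50,95,99]).round(3))
    r=cv2.minAreaRect((P[m][:,:2]*1000).astype(np.float32));print(np.round(r[0]),np.round(r[1]),r[2])
cv2.imwrite("pics/c3.png",np.hstack(I))
E
```

```text
t 13.35 turn units [ 0.01 -0.01  0.01] shift units [-0.006 -0.002  0.173]
pos [ 0.5352 -0.1846  0.1847] q [-0.46  0.35  1.71  0.    1.08  0.57] w 0.0546 F [ 0.5 -0.3 -2.8]
top 76 [0.14  0.143 0.147 0.149 0.15 ]
[ 527. -185.] [129.  55.] 32.28282165527344
side 819 [0.077 0.082 0.124 0.149 0.15 ]
[ 605. -314.] [134. 374.] 29.582536697387695
```

View pics/c3.png

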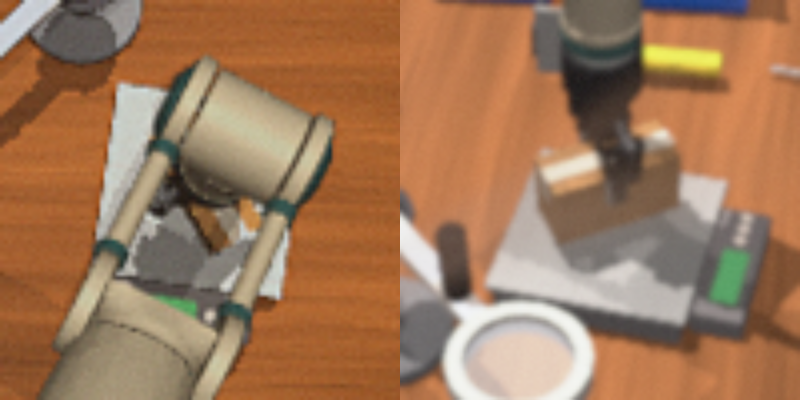

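The carton is upright above the platform's middle with its underside at about 0.078 m, so it has about 32 mm to go. I'll lower it gently.

Call:
servo_tool(moves=[{"dp":[0,0,0.06],"delta_rot":[0,0,0],"fingers":0.5},{"dp":[0,0,0.05],"delta_rot":[0,0,0],"fingers":0.5},{"dp":[0,0,0.02],"delta_rot":[0,0,0],"fingers":0.5},{"dp":[0,0,0],"delta_rot":[0,0,0],"fingers":0.5},{"dp":[0,0,0],"delta_rot":[0,0,0],"fingers":0.5}])

```text
clock: 13.95
position: [0.5348, -0.1851, 0.1577]
ee_rot: [-0.0, 0.963, 0.27, -0.0]
contact_force: [-0.6, 0.0, -3.9]
width: 0.0548
gripper_force: 44.1
```

Call:
servo_tool(moves=[{"dp":[0,0,0.01],"delta_rot":[0,0,0],"fingers":0.5},{"dp":[0,0,0.01],"delta_rot":[0,0,0],"fingers":0.5},{"dp":[0,0,0],"delta_rot":[0,0,0],"fingers":0.5}])

```text
clock: 14.25
position: [0.5347, -0.185, 0.1538]
ee_rot: [-0.0, 0.963, 0.27, -0.0]
contact_force: [-0.4, -0.1, -3.1]
width: 0.0539
gripper_force: 44.1
```

Call:
servo_tool(moves=[{"dp":[0,0,0.01],"delta_rot":[0,0,0],"fingers":0.5},{"dp":[0,0,0],"delta_rot":[0,0,0],"fingers":0.5}])

```text
clock: 14.45
position: [0.535, -0.1851, 0.1521]
ee_rot: [0.0, 0.963, 0.27, 0.0]
contact_force: [0.3, 0.8, -1.9]
width: 0.0549
gripper_force: 44.2
```

Call:
servo_tool(moves=[{"dp":[0,0,0.01],"delta_rot":[0,0,0],"fingers":0.5},{"dp":[0,0,0],"delta_rot":[0,0,0],"fingers":0.5}])

```text
clock: 14.65
position: [0.5348, -0.1852, 0.1518]
ee_rot: [0.001, 0.963, 0.27, 0.0]
contact_force: [-4.0, -0.1, 8.6]
width: 0.0547
gripper_force: 45.4
```

Contact (+8.6 N) at 0.152, as predicted. Release.

Call:
servo_tool(moves=[{"dp":[0,0,0],"delta_rot":[0,0,0],"fingers":0.8},{"dp":[0,0,0],"delta_rot":[0,0,0],"fingers":1},{"dp":[0,0,0],"delta_rot":[0,0,0],"fingers":1},{"dp":[0,0,0],"delta_rot":[0,0,0],"fingers":1},{"dp":[0,0,0],"delta_rot":[0,0,0],"fingers":1}])

```text
clock: 15.15
position: [0.5348, -0.185, 0.1497]
ee_rot: [-0.0, 0.963, 0.27, -0.0]
contact_force: [-0.7, 0.4, -0.3]
width: 0.0851
gripper_force: 0.0
```

Call:
servo_tool(moves=[{"dp":[0,0,-0.1],"delta_rot":[0,0,0],"fingers":1},{"dp":[0,0,-0.2],"delta_rot":[0,0,0],"fingers":1},{"dp":[0,0,-0.2],"delta_rot":[0,0,0],"fingers":1},{"dp":[0,0,-0.2],"delta_rot":[0,0,0],"fingers":1},{"dp":[0,0,-0.2],"delta_rot":[0,0,0],"fingers":1}])

```text
clock: 15.65
position: [0.5345, -0.1849, 0.3314]
ee_rot: [0.0, 0.963, 0.27, -0.0]
contact_force: [0.8, 0.4, -2.0]
width: 0.0859
gripper_force: 0.0
```

Call:
servo_tool(moves=[{"dp":[-0.2,0.1,0],"delta_rot":[0,0,0],"fingers":1},{"dp":[-0.2,0.1,0],"delta_rot":[0,0,0],"fingers":1},{"dp":[-0.2,0.1,0],"delta_rot":[0,0,0],"fingers":1},{"dp":[-0.2,0.1,0],"delta_rot":[0,0,0],"fingers":1},{"dp":[-0.2,0.1,0],"delta_rot":[0,0,0],"fingers":1}])

```text
clock: 16.15
position: [0.4148, -0.3756, 0.3299]
ee_rot: [0.0, 0.963, 0.27, 0.0]
contact_force: [0.6, 0.1, 0.2]
width: 0.0854
gripper_force: 0.0
```

Call:
servo_tool(moves=[{"dp":[0,0,0],"delta_rot":[0,0,0],"fingers":1},{"dp":[0,0,0],"delta_rot":[0,0,0],"fingers":1},{"dp":[0,0,0],"delta_rot":[0,0,0],"fingers":1}])

```text
clock: 16.45
position: [0.4163, -0.3737, 0.3297]
ee_rot: [-0.0, 0.963, 0.27, 0.0]
contact_force: [0.5, 0.0, 0.6]
width: 0.0858
gripper_force: 0.0
```

```bash
python3 - <<'E'
from h import *
p,d=imaging.get_image("top");cv2.imwrite("pics/top4.png",p[...,::-1]);P=cloud("top",d);z=P[...,2]
def r(n,m):
    Q=P[m];a=cv2.minAreaRect((Q[:,:2]*1000).astype(np.float32));print(n,len(Q),np.round(a[0]),np.round(a[1]),np.round(a[2]),"z",np.median(Q[:,2]).round(4))
B=np.zeros(d.shape,bool);B[150:235,245:305]=1;r("carton",B&(z>.105)&(z<.13))
B[:]=0;B[120:215,180:262]=1;r("handle",B&(z>.24)&(z<.28));r("cap",B&(abs(z-.207)<.004));
B[:]=0;B[140:185,120:175]=1;r("flat",B&(abs(z-.045)<.01))
E
```

```text
carton 459 [ 527. -186.] [131.  55.] 31.0 z 0.1159
handle 46 [622.  46.] [23. 23.] 50.0 z 0.2718
cap 156 [629.  36.] [106. 321.] 44.0 z 0.2061
flat 699 [646. 350.] [101. 120.] 77.0 z 0.0455
```

View pics/top4.png

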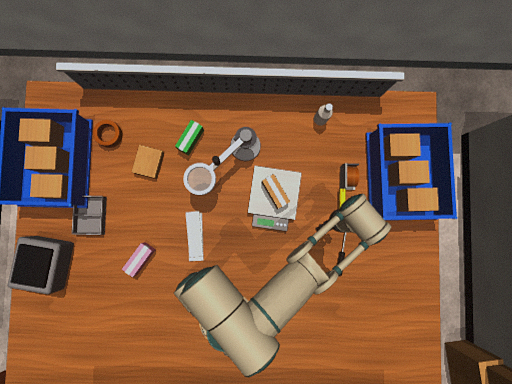

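The carton stands at (275,192), at the middle of the platform with its top at 0.116 m. The lens is at its stop at (200,178), and the flat carton and tape dispenser haven't moved.

```bash
python3 -c "
from rig import manip;print(manip.sign_off())"
```

```text
the job is handed in; nothing more can be done
None
```

I swung the magnifier to its stop and left it there, set the carton upright within about 5 mm of the platform's centre and let go, left the flat carton and tape dispenser in place, and handed the job in at about 16.5 s; no verdict came back.

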